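# Fetch the milk jug from behind the canisters

### The arm

A 7-joint arm with a two-finger parallel gripper is mounted at the origin on the work surface. World frame = base frame: x ahead of the robot, y to its left, z up, the work surface at z = 0. Lengths are in m, angles in rad, forces in N, time in s.
With the tool pointing down it reaches from about 0.35 to 0.9 m from the base axis. Payload 8.1 kg.
Tool frame: the origin (TCP) lies midway between the tips of the shut fingers; the grasp point (between the pads) lies behind it (arm.tcp_to_grasp is the z of the grasp point in the tool frame, in m); z points along the fingers, y is the line along which they close (so a half turn about z gives the same grasp; the last joint's range is limited). The gripper opens to 92 mm and grips with 3 to 60 N. Pads are 19 mm wide; open, the fingers measure 130 mm over their backs; the gripper's body (75 mm by 190 mm) begins 47 mm behind the grasp point.
Start: joints at [1.119, 0.434, 0.025, 1.573, -0.012, 1.134, -0.075], TCP at [0.214, -0.587, 0.227] pointing down, gripper open.
Joint ranges: [-2.62, 2.62], [-0.44, 2.09], [-1.27, 1.32], [0.08, 2.57], [-1.32, 4.46], [0.12, 2], [-2.74, 2.74]. Speed limits (rad/s): [2.22, 2.22, 3.01, 3.01, 3.14, 3.14, 3.14].

### API

Orientations are given as a rotation vector (axis times angle).
In Python, from cell import readout, vision, arm gives the robot as it stands.
- The arm moves only by the tool carry_out, never from a script. Its argument "increments" is one flat list of numbers, 6 for each row, row after row: the shift along the world's x, y, z in mm, then the turn, a rotation vector about the world's x, y, z in rad. In form: [tx, ty, tz, wx, wy, wz, tx, ty, tz, wx, wy, wz, ...]. A call has 1 to 20 rows; each row shifts and turns the commanded pose from where the row before left it; what a row does not reach is not made up. A row lasts 1/8 s, in which the tool goes at most 62.5 mm and 10.7 degrees, less where a joint would pass 70% of its speed; a pose out of reach is approached as far as the arm can. A call with a gripper value outside its range is refused whole. "grip" is the closure, from 0 (fully open) to 1 (shut), set as the call begins (left out, the last holds). The fingers move at their own pace and stop on an object; "newtons" is the grip in N (left out, the last holds). Time passes only in rows, so rows that do not move let the fingers close. It gives the time, the measured TCP pose, the force, the opening and the grip force at its end, in the units of the state.
- readout.observe(): the state, without advancing time (a new reading comes with each control period).
- vision.get_image(name): name is "scene" or "side" or "wrist"; returns the picture (384x512x3 uint8, red, green, blue); there is no depth.
- vision.calibration(name): a dict with "fov_y" (degrees; the focal length in pixels is half the picture's height over the tangent of half this angle, whatever the lens; pixels are square), "cx", "cy" (the principal point, pixels), "pose" (4x4, takes a point from camera to world coordinates). Camera axes: x right, y up, looking along -z (the intrinsics and any distortion apply to the point x, -y, -z); pixel columns grow to the right and rows downward; lengths in m; the calibration is good to about 2 mm. A picture is of the moment at which its call begins: read the wrist's pose just before it. calibration takes no time and is no camera call; for the wrist camera it gives the pose at the moment of the call.
- arm.sign_off(): hands the job in; it is judged then, once.
The state is a dict: "clock": time; "joints": joint angles; "dq": joint speeds; "joint_efforts": joint torques, N m; "position": TCP position; "ee_rot": TCP orientation; "force": force on the tool from outside, world axes, zero at the start; "ft_torque": the same for the moment, N m; "width": opening from 0.0 (shut) to 1.0 (fully open); "gripper_force": force on a finger pad.
Only numpy, scipy, OpenCV 4.12 (cv2) and the standard library are available. Lean on these libraries where they do the work, as an engineer would, in place of code of your own. Each camera call takes 0.05 s, during which the arm holds its last target. There are 200 camera calls.

### The job

The canisters with the blue and the red lid stand in front of the little white milk jug: set both aside on the dark side tray, then fetch the jug and stand it in the middle of the yellow mat on the turntable. Only once the jug is there, put the two canisters back, each in the middle of the coaster of its own lid colour, and let go of everything. Keep the canisters and jug upright throughout, and leave the green-lidded canister and the two espresso cups as they stand.

Things in the scene. Friction and masses are not known exactly. Their poses are not given: they have to be found in the camera images.
- canister_blue: Cream ceramic canister with blue lid, blue knob and blue band: cylinder 80 mm in diameter, 115 mm high to the top of the flat lid; on the lid's centre a round knob 28 mm in diameter, 28 mm tall, fit to lift it by (the lid does not come off). About 450 g. Origin: centre of the underside, z up. Stands on the blue coaster at the start.
- canister_red: Cream ceramic canister with red lid, red knob and red band: cylinder 72 mm in diameter, 98 mm high to the top of the flat lid; on the lid's centre a round knob 28 mm in diameter, 28 mm tall, fit to lift it by (the lid does not come off). About 360 g. Origin: centre of the underside, z up. Stands on the red coaster at the start.
- milk_jug: Open white plastic milk jug, about 80 g: upright straight round body 56 mm in outer diameter, 70 mm high, wall 3 mm; loop handle along its +x to 51 mm from the axis, small spout along -x to 39 mm at the rim; its +y and -y sides are free to be gripped. Stands on the 10 mm thick board, behind the gap between the canisters seen from the robot. Origin: centre of the underside, z up.
- coaster_blue: Fixed round blue coaster, 102 mm in diameter, 4 mm thick, on the robot's side of the 10 mm thick wooden display board. The blue-lidded canister stands on it at the start, its blue rim showing round it. The two coasters' centres are 106 mm apart; which is left or right varies. Origin: centre of its underside, 10 mm above the table.
- coaster_red: Fixed round red coaster, 102 mm in diameter, 4 mm thick, on the robot's side of the 10 mm thick wooden display board. The red-lidded canister stands on it at the start, its red rim showing round it. The two coasters' centres are 106 mm apart; which is left or right varies. Origin: centre of its underside, 10 mm above the table.
- side_tray: Fixed dark wooden tray, 262 mm long (its x), 152 mm wide (its y), empty at the start, to the left or right. Flat floor 250 x 140 mm, 8 mm above the table; lips rise to 16 mm. Room for both canisters side by side along its x, say 62 mm either side of the centre. Origin: centre of its underside, at table height.
- jug_mat (a point): Round yellow mat, 72 mm in diameter, 3 mm thick, fixed on the turntable plate (light wood, 230 mm in diameter, top 34 mm above the table); the jug's place. The plate's centre is 65 mm along the mat's -x; it turns only when pushed (about 2 N at its rim). This point: centre of the mat's top, 37 mm above the table.
- canister_green: Cream ceramic canister with green lid, green knob and green band: cylinder 64 mm in diameter, 82 mm high to the top of the flat lid; on the lid's centre a round knob 28 mm in diameter, 28 mm tall, fit to lift it by (the lid does not come off). About 280 g. Origin: centre of the underside, z up. Stands on the far part of the display board, beyond the jug, not in the way; must be left in place.
- cup_a: Dark grey espresso cup, 60 mm across the rim, 54 mm high, with a small handle, standing on the turntable about 125 mm from the mat's centre; loose, must be left in place. Origin: centre of the underside, z up.
- cup_b: Dark grey espresso cup, 60 mm across the rim, 54 mm high, with a small handle, standing on the turntable about 125 mm from the mat's centre, on the other side; loose, must be left in place. Origin: centre of the underside, z up.

How it is judged:
By the outcome, as a careful person would: the job done as asked, in the order asked, and still so for the second after the job is handed in, with the robot touching nothing.
It also fails if it takes over 128 s, if anything falls off the work surface, if the arm or the gripper's body presses on something with over 40 N, if the wrist force passes 120 N, or if a joint passes its speed limit or range.

## Working session

There is one attempt and no reset: what is moved stays moved. The work goes in short steps, Python scripts to look and compute and a tool call to move; the robot and the scene stay as the last step left them, time stands still between calls to the robot, and variables do not carry over. Pictures are saved under pics/ and viewed, at most 14 in all, crops included, and the job is handed in when it is done.

Besides the shell and the picture viewer there is one more tool, called after "Request:" by a JSON object that holds its "method" and its "body". carry_out: Moves the arm, as the interface text tells. Its arguments: {"type":"object","properties":{"increments":{"type":"array","items":{"type":"number"}},"grip":{"type":"number"},"newtons":{"type":"number"}},"required":["increments"]}

```bash
mkdir -p pics; ls
python3 - <<'E'
from cell import readout, vision, arm
import cv2
s=readout.observe(); print({k:s[k] for k in('clock','position','ee_rot','force','width')}, arm.tcp_to_grasp)
for n in("scene","side"):
    c=vision.calibration(n); print(n,{k:(v if k!='pose' else v) for k,v in c.items()})
    cv2.imwrite(f"pics/{n}0.png",cv2.resize(vision.get_image(n)[:,:,::-1],(800,600),interpolation=cv2.INTER_CUBIC))
E
```

```text
pics
{'clock': 0.0, 'position': array([ 0.21335438, -0.58693072,  0.22595917]), 'ee_rot': array([-3.09250898e+00, -5.44717763e-01,  6.47765375e-04]), 'force': array([ 0.27730894, -0.12087692, -0.10958151]), 'width': 1.0033702016672348} -0.0188
scene {'fov_y': 57.72572425799924, 'cx': 252.53571345020345, 'cy': 196.6904053571572, 'pose': array([[-0.01825462, -0.82331661,  0.56728875,  1.01510283],
       [ 0.99973532, -0.02297622, -0.00117562,  0.00809921],
       [ 0.01400205,  0.56711714,  0.82351812,  0.73471309],
       [ 0.        ,  0.        ,  0.        ,  1.        ]])}
side {'fov_y': 54.281479846601286, 'cx': 256.610283031939, 'cy': 194.40052740754572, 'pose': array([[ 0.99887533,  0.01488854, -0.04501567,  0.51794202],
       [-0.04411747,  0.63967586, -0.76737764, -0.82527288],
       [ 0.0173703 ,  0.76850057,  0.63961328,  0.7379569 ],
       [ 0.        ,  0.        ,  0.        ,  1.        ]])}
```

View pics/scene0.png

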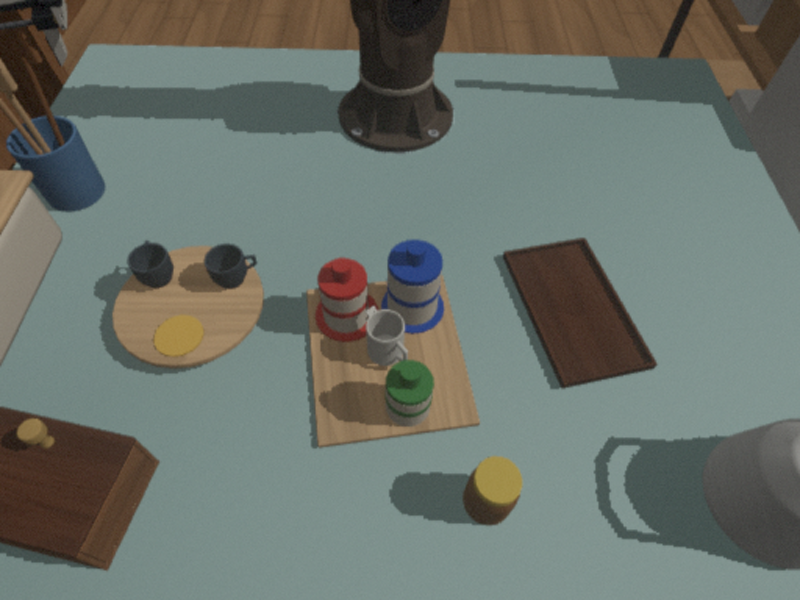

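View pics/side0.png

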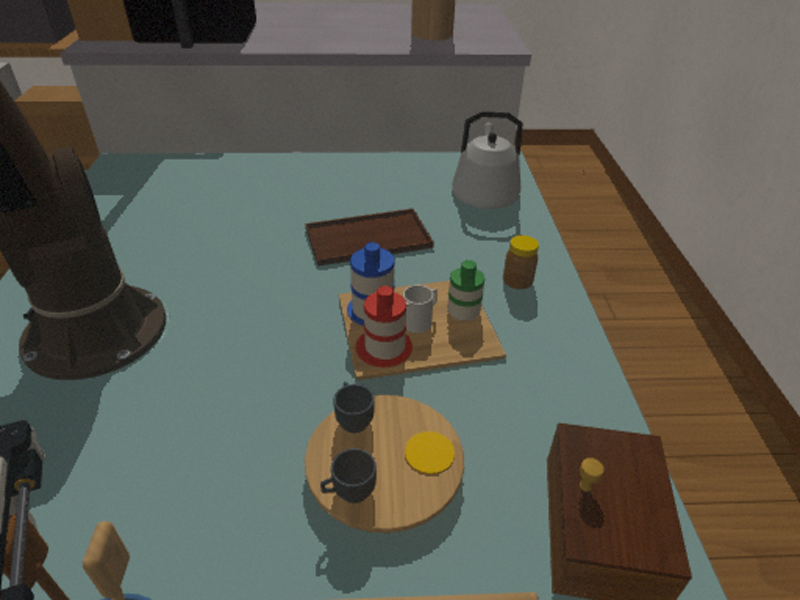

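The scene view shows the robot at the top. In 800x600 px, red knob top is at (342,266), blue at (416,250), jug rim at about (386,322), mat at (179,335), and the tray is on the right with corners (503,250), (586,239), (655,365), (562,384). The side view shows red knob (385,293), blue (372,248), jug rim (419,294) and mat (430,453).

```bash
cat > h.py <<'E'
import numpy as np, cv2
from cell import readout, vision, arm
def ray(c,u,v):
    f=192/np.tan(np.radians(c["fov_y"])/2); T=c["pose"]
    d=T[:3,:3]@np.array([(u-c["cx"])/f,-(v-c["cy"])/f,-1]); return T[:3,3],d
def onz(c,u,v,z):
    o,d=ray(c,u,v); return o+d*(z-o[2])/d[2]
def proj(c,P):
    f=192/np.tan(np.radians(c["fov_y"])/2); T=c["pose"]
    q=(np.atleast_2d(P)-T[:3,3])@T[:3,:3]; return np.c_[c["cx"]+f*q[:,0]/-q[:,2],c["cy"]-f*q[:,1]/-q[:,2]]
def mask(im,h0,h1,s=110,v=50):
    h=cv2.cvtColor(im,cv2.COLOR_RGB2HSV); return cv2.inRange(h,(h0,s,v),(h1,255,255))
E
python3 - <<'E'
from h import *
np.set_printoptions(precision=4,suppress=True)
S=800/512
c,d=vision.calibration("scene"),vision.calibration("side")
for n,z,a,b in [("redknob",.14,(342,266),(385,293)),("blueknob",.157,(416,250),(372,248)),("green",.12,(410,370),(468,267)),("jugrim",.08,(386,322),(419,294)),("mat",.037,(179,335),(430,453)),("cupa",.088,(151,260),(353,402)),("cupb",.088,(226,262),(354,470)),
 ("t1",.016,(503,250),(315,264)),("t2",.016,(586,239),(306,221)),("t3",.016,(655,365),(414,211)),("t4",.016,(562,384),(433,240)),
 ("coaster r",.014,(347,310),(384,347))]:
    print(n,onz(c,a[0]/S,a[1]/S,z)[:2],onz(d,b[0]/S,b[1]/S,z)[:2])
for n,cc in(("scene",c),("side",d)):
    im=vision.get_image(n); m=mask(im,20,32,150,80)
    k,l,st,ce=cv2.connectedComponentsWithStats(m)
    for i in range(1,k):
        if st[i,4]>200: print(n,ce[i]*S,st[i,4],onz(cc,*ce[i],.037)[:2])
E
```

```text
redknob [ 0.5374 -0.0658] [ 0.5352 -0.0799]
blueknob [0.5195 0.0369] [0.5149 0.0253]
green [0.6878 0.0303] [0.6861 0.0162]
jugrim [ 0.59   -0.0028] [ 0.5979 -0.0093]
mat [ 0.5937 -0.312 ] [ 0.5942 -0.3197]
cupa [ 0.4925 -0.3633] [ 0.4847 -0.2652]
cupb [ 0.493  -0.2491] [ 0.4882 -0.3796]
t1 [0.394 0.195] [0.3947 0.1749]
t2 [0.364  0.3445] [0.3625 0.3447]
t3 [0.6145 0.4031] [0.6151 0.3855]
t4 [0.6498 0.2574] [0.6498 0.2606]
coaster r [ 0.5259 -0.0669] [ 0.5335 -0.0759]
side [428.9675 451.9013] 701 [ 0.5929 -0.3178]
```

Request:
{"method": "carry_out", "body": {"increments": [18,31,10,0,0,0,18,31,10,0,0,0,18,31,10,0,0,0,18,31,10,0,0,0,18,31,10,0,0,0,18,31,10,0,0,0,18,31,10,0,0,0,18,31,10,0,0,0,18,31,10,0,0,0,18,31,10,0,0,0,18,31,10,0,0,0,18,31,10,0,0,0,18,31,10,0,0,0,18,31,10,0,0,0,18,31,10,0,0,0,18,31,10,0,0,0,0,0,0,0,0,0], "grip": 0, "newtons": 30}}

```text
clock: 2.33
position: [0.5027, -0.0883, 0.3872]
ee_rot: [-3.092, -0.553, -0.002]
force: [0.3, -1.6, 0.5]
width: 1.001
gripper_force: 0.0
```

Run:
```python
from h import *
np.set_printoptions(precision=4,suppress=True)
s=readout.observe();print(s["position"],s["ee_rot"]);c=vision.calibration("wrist");print(c)
im=vision.get_image("wrist");cv2.imwrite("pics/w1raw.png",im[:,:,::-1])
cv2.imwrite("pics/w1.png",cv2.resize(im[:,:,::-1],(800,600),interpolation=cv2.INTER_CUBIC))
for n,P in dict(red=(.536,-.073,.14),blue=(.517,.031,.157),jug=(.594,-.006,.08)).items(): print(n,proj(c,P)*800/512)
```

```text
[ 0.5027 -0.0883  0.3872] [-3.0917 -0.5526 -0.0021]
{'fov_y': 71.49904823663282, 'cx': 254.51925050397557, 'cy': 192.61545932532852, 'pose': array([[ 0.347 ,  0.8912,  0.292 ,  0.5818],
       [-0.9379,  0.3302,  0.1067, -0.0601],
       [-0.0014, -0.3109,  0.9504,  0.5451],
       [ 0.    ,  0.    ,  0.    ,  1.    ]])}
red [[394.3668 216.6484]]
blue [[279.3652 198.4431]]
jug [[353.565  134.0096]]
```

View pics/w1.png

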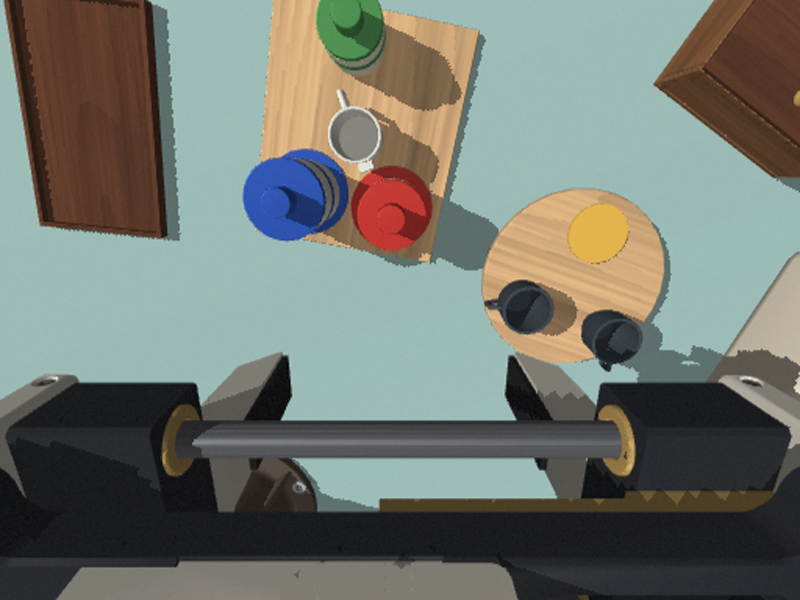

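The wrist view shows everything: red knob top at (391,216), blue (277,200), jug rim (355,134) with handle at (343,98) and spout at (366,167), mat (598,234), and tray near-end corners (40,224) and (165,237).

Run:
```python
from h import *
np.set_printoptions(precision=4,suppress=True)
S=800/512
c=vision.calibration("wrist")
for n,z,p in [("redknob",.14,(391,216)),("blueknob",.157,(277,200)),("jug",.08,(355,134)),("hand",.075,(343,98)),("spout",.08,(366,167)),("mat",.037,(598,234)),("t1",.016,(165,237)),("t2",.016,(40,224)),("edge",.016,(148,0)),("board1",.01,(431,262)),("board2",.01,(479,32)),("board3",.01,(274,0)),("green",.12,(347,13)),("cup",.088,(526,307)),("cup",.088,(611,338))]:
    print(n,onz(c,p[0]/S,p[1]/S,z)[:2])
im=cv2.imread("pics/w1raw.png")[:,:,::-1]
def lab(m,nm,z,amin=150):
    k,l,st,ce=cv2.connectedComponentsWithStats(m)
    for i in range(1,k):
        if st[i,4]>amin: print(nm,ce[i]*S,st[i],onz(c,*ce[i],z)[:2])
lab(mask(im,20,32,150,80),"mat",.037)
cv2.imwrite("pics/w1c.png",cv2.resize(im[80:165,150:285,::-1],(800,504),interpolation=cv2.INTER_CUBIC))
# predicted cyl outlines
```

```text
redknob [ 0.5345 -0.0721]
blueknob [0.5142 0.0302]
jug [ 0.5935 -0.01  ]
hand [0.6219 0.0128]
spout [ 0.5666 -0.0312]
mat [ 0.5891 -0.3185]
t1 [0.3963 0.1856]
t2 [0.3584 0.3364]
edge [0.646  0.2492]
board1 [ 0.4816 -0.1447]
board2 [ 0.7433 -0.0986]
board3 [0.6941 0.1236]
green [0.6835 0.023 ]
cup [ 0.4846 -0.2555]
cup [ 0.4841 -0.3671]
mat [597.4113 232.6286] [ 364  130   38   38 1113] [ 0.5903 -0.317 ]
```

View pics/w1c.png

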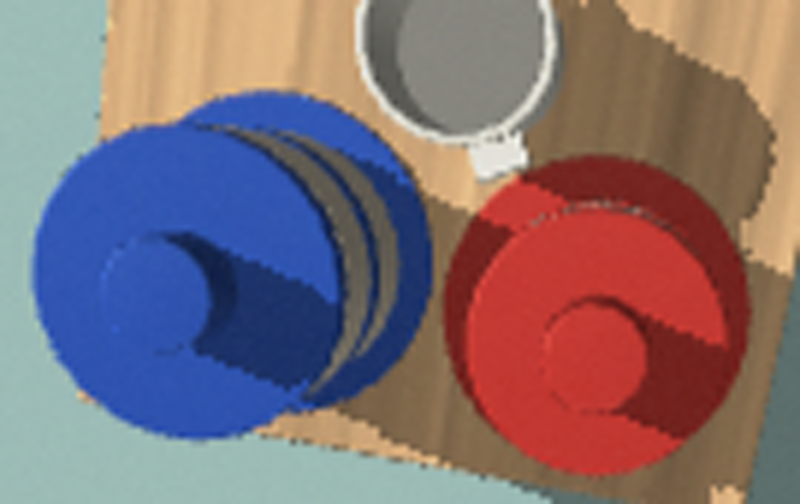

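Run:
```python
from h import *
from scipy.optimize import least_squares
np.set_printoptions(precision=4,suppress=True)
c=vision.calibration("wrist")
q=lambda p:(150+p[0]/5.926-.4,80+p[1]/5.926-.4)
for n,z,p in [("bk",.157,(156,297)),("bl",.129,(192,281)),("rk",.14,(596,356)),("rl",.112,(598,340))]: print(n,onz(c,*q(p),z)[:2])
for n,z,r,P in [("cb",.014,.051,[(432,270),(270,90),(400,170),(350,385),(340,105),(422,220)]),("cr",.014,.051,[(444,290),(748,300),(600,155),(490,200),(710,210),(650,163)]),
 ("blid",.129,.04,[(34,265),(75,170),(180,125),(340,245),(200,438),(90,400)]),("rlid",.112,.036,[(467,330),(728,330),(595,474),(495,425),(690,440),(510,240)]),
 ("jug",.08,.028,[(357,40),(556,40),(460,143),(385,110),(540,100)])]:
    W=np.array([onz(c,*q(p),z)[:2] for p in P])
    s=least_squares(lambda x:np.hypot(*(W-x).T)-r,W.mean(0)); print(n,s.x,"res mm",s.fun*1e3)
t1,t2=np.array([.3963,.1856]),np.array([.3584,.3364])
e=np.array([.646,.2492])-t1; u=e/np.hypot(*e); print("tray dir",np.degrees(np.arctan2(u[1],u[0])),np.hypot(*(t2-t1)))
C=(t1+t2)/2+u*.131; print("tray c",C,C+u*.062,C-u*.062)
for p in "scene","side":
    cc=vision.calibration(p); print(p)
```

```text
bk [0.5113 0.0314]
bl [0.5133 0.0305]
rk [ 0.5324 -0.0727]
rl [ 0.5332 -0.0725]
cb [0.5122 0.0348] res mm [ 1.7138 -1.4808 -0.8072 -1.8924  0.5326 -0.2603]
cr [ 0.5287 -0.0718] res mm [-0.483  -0.7083  0.1933 -0.5359 -0.5582  0.8019]
blid [0.5115 0.0302] res mm [ 0.1089 -0.6536 -0.4521  0.1622 -1.3885  0.7336]
rlid [ 0.5323 -0.0729] res mm [-0.4902 -0.9116 -0.4639 -0.0908  0.1661 -0.3343]
jug [ 0.5935 -0.009 ] res mm [-0.7487 -0.7558 -0.0355  0.0803  0.0816]
tray dir 14.289715236512942 0.15548971027048702
tray c [0.5043 0.2933] [0.5644 0.3086] [0.4442 0.278 ]
scene
side
```

Request:
{"method": "carry_out", "body": {"increments": [2,24,-25,0,0,0,2,24,-25,0,0,0,2,24,-25,0,0,0,2,24,-25,0,0,0,1,23,-25,0,0,0,0,0,-15,0,0,0,0,0,-15,0,0,0,0,0,-15,0,0,0,0,0,-15,0,0,0,0,0,-15,0,0,0,0,0,-15,0,0,0,0,0,0,0,0,0,0,0,0,0,0,0]}}

```text
clock: 4.0
position: [0.5109, 0.0277, 0.172]
ee_rot: [-3.094, -0.545, -0.001]
force: [0.2, 0.2, 1.6]
width: 0.996
gripper_force: 0.0
```

Request:
{"method": "carry_out", "body": {"increments": [1,3,-8,0,0,0,0,0,-10,0,0,0,0,0,-10,0,0,0,0,0,-9,0,0,0,0,0,0,0,0,0,0,0,0,0,0,0]}}

```text
clock: 4.75
position: [0.5117, 0.0306, 0.1348]
ee_rot: [3.094, 0.545, 0.0]
force: [0.1, 0.0, 0.2]
width: 1.0
gripper_force: 0.0
```

Request:
{"method": "carry_out", "body": {"increments": [0,0,0,0,0,0,0,0,0,0,0,0,0,0,0,0,0,0,0,0,0,0,0,0,0,0,0,0,0,0,0,0,0,0,0,0,0,0,0,0,0,0,0,0,0,0,0,0], "grip": 1, "newtons": 30}}

```text
clock: 5.75
position: [0.5114, 0.0314, 0.1348]
ee_rot: [-3.093, -0.546, 0.0]
force: [-1.5, 3.3, 1.2]
width: 0.297
gripper_force: 30.0
```

Run:
```python
from h import *
im=vision.get_image("wrist");cv2.imwrite("pics/w2.png",cv2.resize(im[:,:,::-1],(800,600),interpolation=cv2.INTER_CUBIC))
```

```text
(no output)
```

View pics/w2.png

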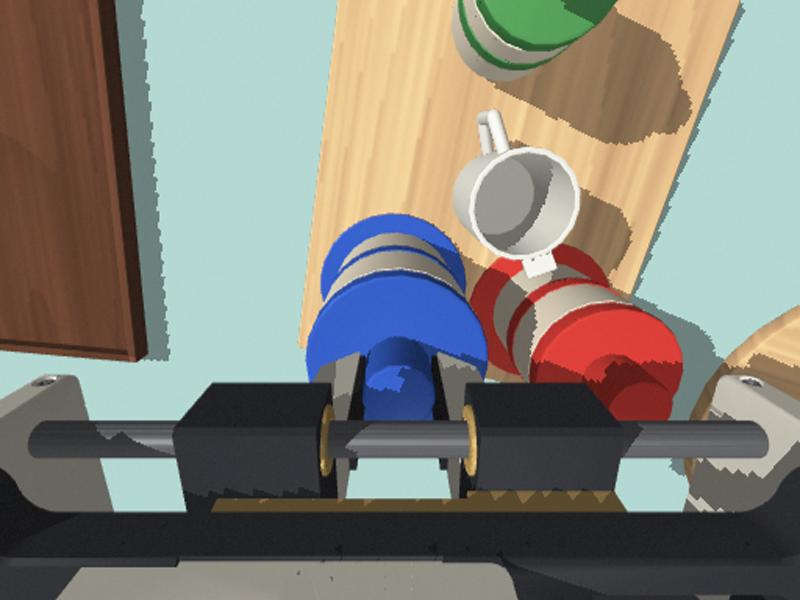

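Request:
{"method": "carry_out", "body": {"increments": [0,0,5,0,0,0,0,0,10,0,0,0,0,0,15,0,0,0,0,0,15,0,0,0,2,10,10,0,0,0,4,20,5,0,0,0,5,27,0,0,0,0,5,27,0,0,0,0,5,27,0,0,0,0,5,27,0,0,0,0,5,27,0,0,0,0,5,27,0,0,0,0,5,27,0,0,0,0,5,27,0,0,0,0,4,20,0,0,0,0,3,11,0,0,0,0,0,0,0,0,0,0,0,0,0,0,0,0], "newtons": 40}}

```text
clock: 8.05
position: [0.5648, 0.3063, 0.1946]
ee_rot: [3.093, 0.543, -0.001]
force: [-0.1, -0.1, -5.4]
width: 0.298
gripper_force: 39.9
```

Request:
{"method": "carry_out", "body": {"increments": [0,1,-8,0,0,0,0,1,-14,0,0,0,0,0,-14,0,0,0,0,0,-12,0,0,0,0,0,-8,0,0,0,0,0,-4,0,0,0,0,0,-3,0,0,0,0,0,-1,0,0,0,0,0,0,0,0,0,0,0,0,0,0,0]}}

```text
clock: 9.3
position: [0.5647, 0.3097, 0.131]
ee_rot: [-3.094, -0.545, -0.001]
force: [0.1, -0.2, -4.5]
width: 0.299
gripper_force: 39.9
```

Run:
```python
from h import *
s=readout.observe();print(s["position"],s["force"])
im=vision.get_image("scene");cv2.imwrite("pics/s2.png",cv2.resize(im[100:300,280:450,::-1],(680,600)[::1],interpolation=cv2.INTER_CUBIC))
```

```text
[0.56469275 0.30972669 0.13099732] [ 0.08657383 -0.15991302 -4.54424383]
```

View pics/s2.png

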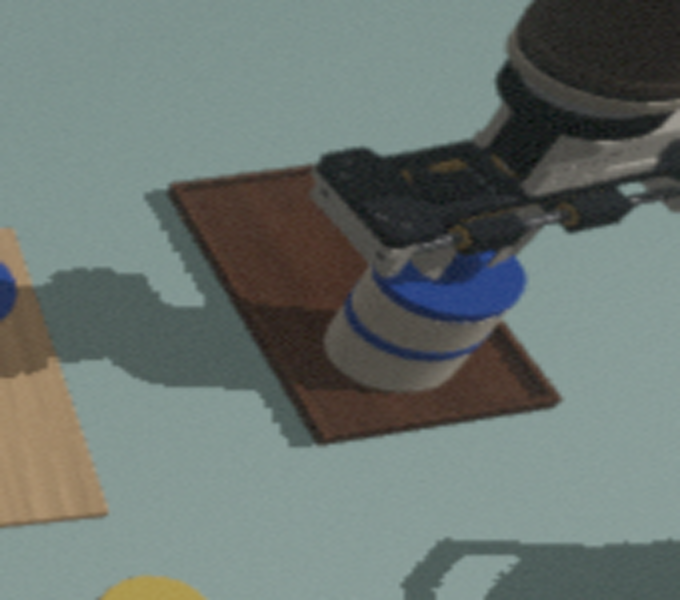

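Request:
{"method": "carry_out", "body": {"increments": [0,0,-1,0,0,0,0,0,-1,0,0,0,0,0,-1,0,0,0,0,0,0,0,0,0]}}

```text
clock: 9.85
position: [0.5649, 0.3101, 0.1286]
ee_rot: [-3.093, -0.545, -0.002]
force: [-0.7, -0.3, 3.7]
width: 0.296
gripper_force: 39.9
```

Request:
{"method": "carry_out", "body": {"increments": [0,0,0,0,0,0,0,0,0,0,0,0,0,0,0,0,0,0,0,0,0,0,0,0,0,0,0,0,0,0,0,0,8,0,0,0,0,0,16,0,0,0,0,0,20,0,0,0,0,0,20,0,0,0,-1,-15,10,0,0,0,-2,-25,0,0,0,0,-3,-38,0,0,0,0,-3,-38,0,0,0,0,-3,-38,0,0,0,0,-4,-40,0,0,0,0,-4,-40,0,0,0,0,-4,-40,0,0,0,0,-3,-40,0,0,0,0,-3,-38,0,0,0,0,-2,-25,0,0,0,0], "grip": 0}}

```text
clock: 12.35
position: [0.5316, -0.0707, 0.2021]
ee_rot: [3.094, 0.54, -0.001]
force: [0.8, 0.6, 0.6]
width: 0.999
gripper_force: 0.0
```

Request:
{"method": "carry_out", "body": {"increments": [0,-6,-15,0,0,0,0,0,-20,0,0,0,0,0,-15,0,0,0,0,0,0,0,0,0,0,0,0,0,0,0]}}

```text
clock: 12.98
position: [0.5329, -0.0729, 0.152]
ee_rot: [-3.094, -0.546, -0.001]
force: [-0.2, 0.1, 0.1]
width: 1.0
gripper_force: 0.0
```

Aligned over the red knob; descend to lid +4 to 5 mm and grip.

Request:
{"method": "carry_out", "body": {"increments": [0,0,-12,0,0,0,0,0,-12,0,0,0,0,0,-10,0,0,0,0,0,0,0,0,0,0,0,0,0,0,0]}}

```text
clock: 13.6
position: [0.5327, -0.0733, 0.1178]
ee_rot: [-3.094, -0.545, -0.0]
force: [1.2, 0.4, 0.4]
width: 0.997
gripper_force: 0.0
```

Request:
{"method": "carry_out", "body": {"increments": [0,0,0,0,0,0,0,0,0,0,0,0,0,0,0,0,0,0,0,0,0,0,0,0,0,0,0,0,0,0,0,0,0,0,0,0,0,0,0,0,0,0,0,0,0,0,0,0], "grip": 1, "newtons": 40}}

```text
clock: 14.6
position: [0.5324, -0.0732, 0.1176]
ee_rot: [-3.094, -0.545, 0.0]
force: [-0.7, 1.3, -0.7]
width: 0.302
gripper_force: 39.9
```

Request:
{"method": "carry_out", "body": {"increments": [0,0,5,0,0,0,0,0,12,0,0,0,0,0,15,0,0,0,0,0,15,0,0,0,-3,10,10,0,0,0,-5,20,3,0,0,0,-8,32,0,0,0,0,-8,32,0,0,0,0,-8,32,0,0,0,0,-8,32,0,0,0,0,-8,32,0,0,0,0,-8,32,0,0,0,0,-8,32,0,0,0,0,-8,32,0,0,0,0,-8,32,0,0,0,0,-5,20,0,0,0,0,-3,13,0,0,0,0,0,0,0,0,0,0,0,0,0,0,0,0]}}

```text
clock: 16.98
position: [0.4447, 0.2767, 0.1776]
ee_rot: [3.093, 0.544, -0.001]
force: [0.7, -0.7, -4.0]
width: 0.297
gripper_force: 39.9
```

Request:
{"method": "carry_out", "body": {"increments": [0,0,-8,0,0,0,0,0,-14,0,0,0,0,0,-16,0,0,0,0,0,-12,0,0,0,0,0,-7,0,0,0,0,0,-5,0,0,0,0,0,-3,0,0,0,0,0,-1,0,0,0,0,0,0,0,0,0,0,0,0,0,0,0]}}

```text
clock: 18.23
position: [0.4447, 0.2777, 0.112]
ee_rot: [-3.094, -0.545, -0.001]
force: [-0.0, 0.1, -3.5]
width: 0.297
gripper_force: 39.9
```

Request:
{"method": "carry_out", "body": {"increments": [0,0,-1,0,0,0,0,0,0,0,0,0]}}

```text
clock: 18.48
position: [0.445, 0.2782, 0.1115]
ee_rot: [-3.093, -0.545, -0.002]
force: [-1.5, -0.0, 5.1]
width: 0.297
gripper_force: 39.9
```

Request:
{"method": "carry_out", "body": {"increments": [0,0,0,0,0,0,0,0,0,0,0,0,0,0,0,0,0,0,0,0,0,0,0,0,0,0,0,0,0,0,0,0,8,0,0,0,0,0,16,0,0,0,0,0,20,0,0,0,0,0,20,0,0,0,2,-14,16,0,0,0,5,-28,16,0,0,0,6,-36,16,0,0,0,6,-36,16,0,0,0,6,-36,16,0,0,0,6,-36,15,0,0,0,6,-36,15,0,0,0,6,-36,15,0,0,0,6,-36,0,0,0,0,5,-26,0,0,0,0,0,0,0,0,0,0], "grip": 0}}

```text
clock: 20.98
position: [0.4987, -0.0445, 0.3008]
ee_rot: [3.094, 0.539, 0.001]
force: [0.9, -0.2, 0.5]
width: 1.003
gripper_force: 0.0
```

Run:
```python
from h import *
np.set_printoptions(precision=4,suppress=True)
s=readout.observe();print(s["position"],s["ee_rot"],s["force"],s["clock"])
c=vision.calibration("wrist");im=vision.get_image("wrist");cv2.imwrite("pics/w3raw.png",im[:,:,::-1]);np.save("c3.npy",c,allow_pickle=True)
cv2.imwrite("pics/w3.png",cv2.resize(im[:,:,::-1],(800,600),interpolation=cv2.INTER_CUBIC))
for n,m in (("blue",mask(im,100,130,110,50)),("red",mask(im,0,8,130,50)|mask(im,172,180,130,50)),("mat",mask(im,20,32,150,80))):
    k,l,st,ce=cv2.connectedComponentsWithStats(m)
    for i in range(1,k):
        if st[i,4]>300: print(n,ce[i]*800/512,st[i],onz(c,*ce[i],.037 if n=="mat" else .014)[:2])
```

```text
[ 0.4987 -0.0445  0.3008] [3.0943 0.5392 0.0015] [ 0.9355 -0.1951  0.4928] 20.975
blue [ 6.9501 34.5987] [  0   0  12  47 433] [0.5628 0.3632]
blue [58.5493 52.3526] [ 15   0  32  60 439] [0.5641 0.3167]
blue [329.9989 206.6803] [ 181  101   62   63 3021] [0.5145 0.0356]
red [ 24.9463 197.7364] [   0   96   38   59 1745] [0.4159 0.3362]
red [ 78.054  187.8788] [ 20  96  41  54 330] [0.4446 0.2854]
red [429.1464 224.8826] [ 244  113   62   62 2954] [ 0.532  -0.0688]
mat [674.9629 253.8074] [ 409  141   47   44 1557] [ 0.5924 -0.3142]
```

View pics/w3.png

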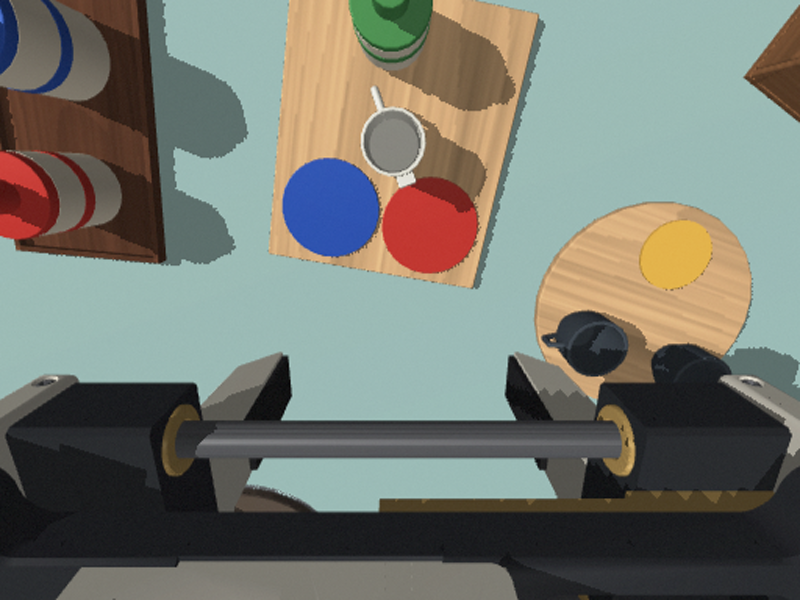

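Wrist view: both coasters are clear, blue at (330,207) and red at (429,225), jug rim centre (393,141), mat (675,254); both canisters stand on the tray at left.

Request:
{"method": "carry_out", "body": {"increments": [3,0,0,0,0,0.08,0,-2,0,0,0,0.16,0,0,0,0,0,0.083,0,0,0,0,0,0,0,0,0,0,0,0,0,0,0,0,0,0]}}

```text
clock: 21.78
position: [0.5015, -0.044, 0.2999]
ee_rot: [-2.966, -1.035, -0.0]
force: [-0.8, 0.3, 0.3]
width: 1.001
gripper_force: 0.0
```

```bash
cat > m.py <<'E'
from h import *
np.set_printoptions(precision=4,suppress=True)
def look(tag):
    s=readout.observe();print(s["position"],s["ee_rot"],s["dq"].max(),s["clock"])
    c=vision.calibration("wrist");im=vision.get_image("wrist");cv2.imwrite(f"pics/{tag}.png",cv2.resize(im[:,:,::-1],(800,600),interpolation=cv2.INTER_CUBIC))
    out=[("blue",.014,mask(im,100,130,110,50)),("red",.014,mask(im,0,8,130,50)|mask(im,172,180,130,50)),("mat",.037,mask(im,20,32,150,80))]
    h=cv2.cvtColor(im,cv2.COLOR_RGB2HSV); out.append(("jug",.08,cv2.inRange(h,(0,0,90),(180,45,255))))
    for n,z,m in out:
        k,l,st,ce=cv2.connectedComponentsWithStats(m)
        for i in range(1,k):
            if st[i,4]>200 and ce[i][1]<250:
                cn=max(cv2.findContours((l==i).astype('uint8'),cv2.RETR_EXTERNAL,cv2.CHAIN_APPROX_NONE)[0],key=len)
                hull=cv2.convexHull(cn)[:,0].astype(float) if n!="jug" else cn[:,0].astype(float)
                W=np.array([onz(c,*p,z)[:2] for p in hull]); (x,y),r=cv2.minEnclosingCircle(W.astype('float32'))
                print(n,ce[i]*800/512,st[i,4],onz(c,*ce[i],z)[:2],"circle",x,y,r)
    return c,im
E
python3 - <<'E'
from m import *
look("w4")
E
```

```text
[ 0.5015 -0.044   0.2999] [-2.9664 -1.0345 -0.0003] 0.005025489625269856 21.775
blue [344.1763 188.7286] 3163 [0.5142 0.0363] circle 0.5126727223396301 0.035138070583343506 0.05042290687561035
red [30.6904 64.9675] 2569 [0.4211 0.3352] circle 0.4144003987312317 0.3433366119861603 0.0477362684905529
red [94.0076 80.511 ] 370 [0.4462 0.2825] circle 0.4335627257823944 0.30645138025283813 0.041226889938116074
red [432.7923 238.5964] 2866 [ 0.5315 -0.0682] circle 0.5304899215698242 -0.06908611953258514 0.05111059546470642
mat [642.1655 338.3325] 1280 [ 0.5921 -0.3139] circle 0.5910410284996033 -0.3144404888153076 0.03656977042555809
jug [412.544  222.7318] 84127 [ 0.5365 -0.0335] circle 0.4218132793903351 -0.12125985324382782 0.43351423740386963
jug [ 76.7908 100.0571] 438 [0.4421 0.2463] circle 0.4385204315185547 0.25062161684036255 0.026337848976254463
jug [114.5089 108.6234] 343 [0.4555 0.219 ] circle 0.45312488079071045 0.22193601727485657 0.022624323144555092
jug [429.6029 148.3834] 1588 [ 0.5943 -0.0052] circle 0.5974423289299011 -0.003947607707232237 0.04145839065313339
jug [556.2207 390.0349] 1120 [ 0.4963 -0.2561] circle 0.49762433767318726 -0.25186941027641296 0.05838141217827797
```

View pics/w4.png

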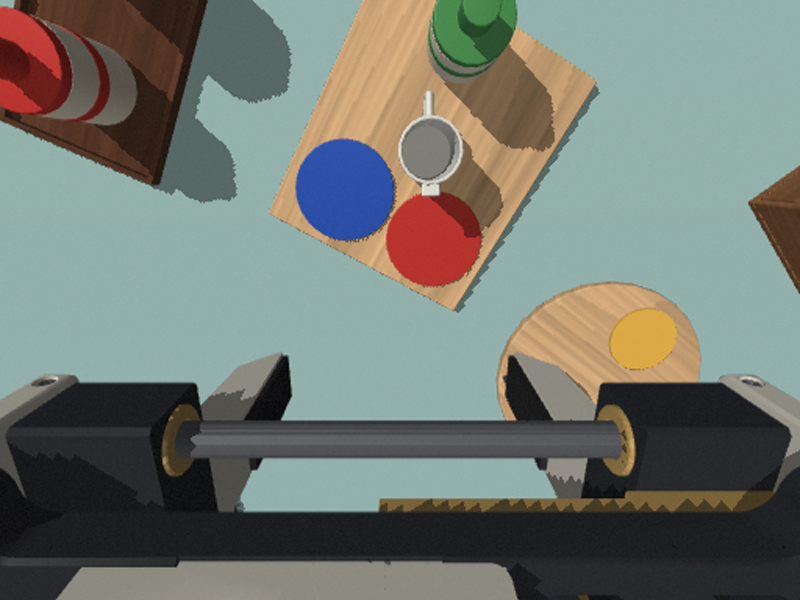

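The view now shows the handle at (429,92) straight above the jug rim centre (431,149), and the spout at (431,190), so the closing line runs across the jug's free sides. I'll move above the jug.

Request:
{"method": "carry_out", "body": {"increments": [8,3,-15,0,0,0,16,6,-25,0,0,0,16,6,-25,0,0,0,16,7,-25,0,0,0,16,7,-25,0,0,0,13,5,-20,0,0,0,7,3,-15,0,0,0,0,0,0,0,0,0,0,0,0,0,0,0], "grip": 0}}

```text
clock: 22.95
position: [0.5935, -0.0075, 0.1502]
ee_rot: [2.966, 1.035, 0.0]
force: [0.2, -0.8, 1.2]
width: 1.0
gripper_force: 0.0
```

Run:
```python
from m import *
c,im=look("w5")
print(proj(c,[[.594,-.007,.08],[.594,-.007,.01]])*800/512)
```

```text
[ 0.5935 -0.0075  0.1502] [2.966  1.035  0.0005] 0.006766861337741856 22.95
blue [289.0724 322.8916] 4743 [0.5192 0.0378] circle 0.5135877132415771 0.03514811024069786 0.05067809298634529
red [410.7953 385.9029] 3208 [ 0.5348 -0.068 ] circle 0.5315102338790894 -0.06865031272172928 0.050932008773088455
jug [10.9227 30.3836] 633 [0.5923 0.2258] circle 0.5900241136550903 0.22498178482055664 0.017469100654125214
jug [447.1132 185.6267] 76504 [0.6673 0.0174] circle 0.5692751407623291 -0.03903239965438843 0.26371192932128906
jug [396.2712 303.1158] 3584 [ 0.5994 -0.0023] circle 0.6016110777854919 -0.0014858524082228541 0.046047650277614594
[[396.8986 314.7584]
 [397.1287 282.3624]]
```

View pics/w5.png

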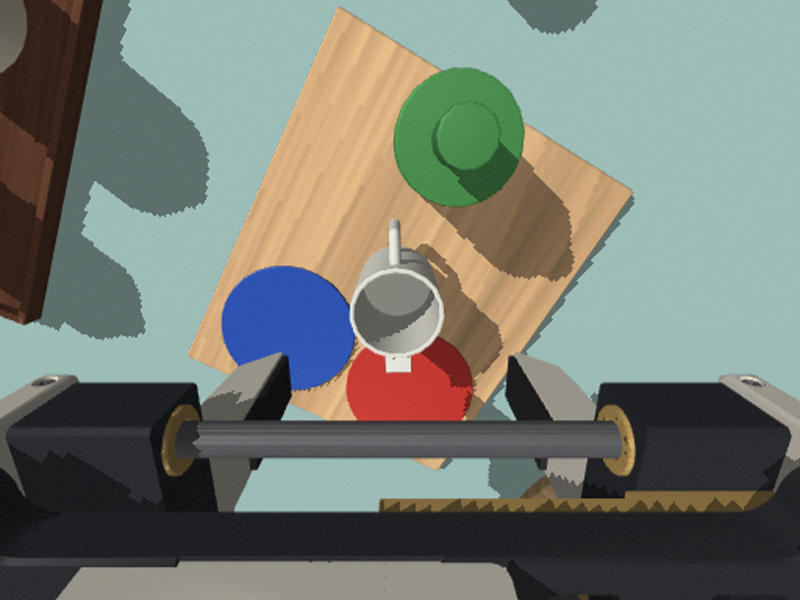

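The jug rim centre is at (397,311), centred between the fingers, with the handle up at (394,230); the green canister is well clear. I'll descend and grip gently.

Request:
{"method": "carry_out", "body": {"increments": [1,1,-12,0,0,0,1,0,-16,0,0,0,0,0,-16,0,0,0,0,0,-16,0,0,0,0,0,-16,0,0,0,0,0,-14,0,0,0,0,0,-10,0,0,0,0,0,-8,0,0,0,0,0,0,0,0,0,0,0,0,0,0,0]}}

```text
clock: 24.25
position: [0.5959, -0.0063, 0.0422]
ee_rot: [2.966, 1.035, 0.001]
force: [1.0, 0.2, 0.3]
width: 0.999
gripper_force: 0.0
```

Request:
{"method": "carry_out", "body": {"increments": [0,0,0,0,0,0,0,0,0,0,0,0,0,0,0,0,0,0,0,0,0,0,0,0,0,0,0,0,0,0,0,0,0,0,0,0,0,0,0,0,0,0], "grip": 1, "newtons": 15}}

```text
clock: 25.12
position: [0.5956, -0.0064, 0.0418]
ee_rot: [2.966, 1.035, -0.0]
force: [-0.9, 1.1, 2.3]
width: 0.619
gripper_force: 15.0
```

Request:
{"method": "carry_out", "body": {"increments": [0,0,8,0,0,0,0,0,16,0,0,0,0,0,18,0,0,0,0,0,18,0,0,0,0,-6,12,0,0,0,0,-12,8,0,0,0,0,-24,0,0,0,0,-1,-33,0,0,0,0,-1,-33,0,0,0,0,-1,-33,0,0,0,0,-1,-33,0,0,0,0,0,-33,0,0,0,0,0,-33,0,0,0,0,0,-33,0,0,0,0,0,-24,0,0,0,0,0,-12,0,0,0,0,0,0,0,0,0,0,0,0,0,0,0,0,0,0,0,0,0,0]}}

```text
clock: 27.5
position: [0.592, -0.3139, 0.1219]
ee_rot: [-2.965, -1.038, -0.001]
force: [-1.0, -0.1, -0.9]
width: 0.615
gripper_force: 15.0
```

Run:
```python
from m import *
s=readout.observe();print(s["position"],s["ee_rot"],s["force"],s["width"])
p=s["position"]; S=800/512
ims=[]
for n in("scene","side"):
    c=vision.calibration(n);im=vision.get_image(n)
    uv=proj(c,[[*p[:2],.037]])[0]; x,y=int(uv[0]),int(uv[1]); 
    x0,y0=max(0,x-50),max(0,y-75); cr=im[y0:y0+112,x0:x0+100,::-1]; print(n,x0,y0,(uv-[x0,y0])*4)
    ims.append(cv2.resize(cr,(400,448),interpolation=cv2.INTER_CUBIC))
cv2.imwrite("pics/j1.png",np.hstack(ims))
```

```text
[ 0.592  -0.3139  0.1219] [-2.9647 -1.0381 -0.0005] [-1.0101 -0.1077 -0.882 ] 0.6152434454279505
scene 63 138 [203.8113 303.0827]
side 224 212 [200.0484 303.1256]
```

View pics/j1.png

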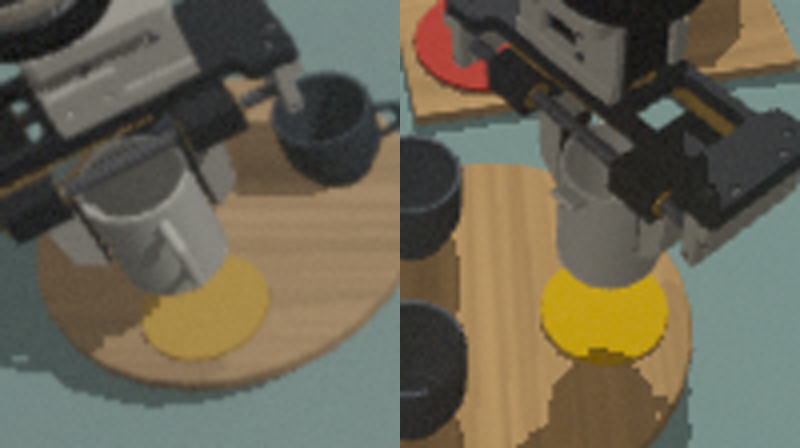

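Run:
```python
from m import *
p=readout.observe()["position"]; a=np.linspace(0,6.283,200)
def ext(c,x,y,z,r,o):
    q=(proj(c,np.c_[x+r*np.cos(a),y+r*np.sin(a),0*a+z])-o)*4+2
    return "L%.0f R%.0f T%.0f B%.0f"%(q[:,0].min(),q[:,0].max(),q[:,1].min(),q[:,1].max())
for n,o in(("scene",(63,138)),("side",(224,212))):
    c=vision.calibration(n); print(n,"jug bottom",ext(c,*p[:2],p[2]-.032,.028,o),"rim",ext(c,*p[:2],p[2]+.038,.028,o),"mat",ext(c,.592,-.315,.037,.036,o))
```

```text
scene jug bottom L122 R227 T213 B297 rim L72 R186 T136 B223 mat L140 R267 T254 B359
side jug bottom L155 R258 T206 B289 rim L158 R268 T119 B202 mat L138 R266 T255 B362
```

The left crop (scene) shows the held jug above the mat (mat L141 R270 B360), and the right crop (side) has the mat at L141 R268 B361. Both match my prediction for (0.592,-0.315) to within 1–2 mm, so I'll lower straight down.

Request:
{"method": "carry_out", "body": {"increments": [0,0,-8,0,0,0,0,-1,-12,0,0,0,0,0,-12,0,0,0,0,0,-9,0,0,0,0,0,-6,0,0,0,0,0,-3,0,0,0,0,0,-2,0,0,0,0,0,0,0,0,0,0,0,0,0,0,0]}}

```text
clock: 28.72
position: [0.5917, -0.3165, 0.07]
ee_rot: [2.966, 1.035, 0.001]
force: [-0.4, -0.3, -0.7]
width: 0.618
gripper_force: 15.0
```

Request:
{"method": "carry_out", "body": {"increments": [0,0,-1,0,0,0,0,0,0,0,0,0]}}

```text
clock: 28.98
position: [0.5917, -0.3164, 0.0689]
ee_rot: [2.966, 1.035, 0.0]
force: [0.1, -0.4, -0.3]
width: 0.619
gripper_force: 15.0
```

Request:
{"method": "carry_out", "body": {"increments": [0,1,0,0,0,0,0,0,-0.5,0,0,0,0,0,-0.5,0,0,0,0,0,0,0,0,0]}}

```text
clock: 29.48
position: [0.5917, -0.3156, 0.0688]
ee_rot: [2.966, 1.035, 0.0]
force: [-3.7, 0.5, 8.1]
width: 0.616
gripper_force: 15.0
```

Request:
{"method": "carry_out", "body": {"increments": [0,0,0.5,0,0,0,0,0,0,0,0,0,0,0,0,0,0,0,0,0,0,0,0,0,0,0,0,0,0,0,0,0,5,0,0,0,0,0,12,0,0,0,0,0,20,0,0,0,0,0,25,0,0,0,0,0,25,0,0,0,-10,10,25,0,0,0,-20,10,25,0,0,0,-20,10,25,0,0,0,-10,0,10,0,0,0,0,0,0,0,0,0,0,0,0,0,0,0], "grip": 0.15}}

```text
clock: 31.48
position: [0.5316, -0.2857, 0.2395]
ee_rot: [-2.966, -1.035, 0.001]
force: [0.0, -0.8, 0.1]
width: 0.848
gripper_force: 0.0
```

Run:
```python
from m import *
c,im=look("w6")
a=np.linspace(0,6.283,100)
b=cv2.resize(im[:,:,::-1],(800,600),interpolation=cv2.INTER_CUBIC)
u=proj(c,[[.5917,-.315,.037]])[0].astype(int);x0,y0=max(0,u[0]-70),max(0,u[1]-70);print(u,x0,y0)
cv2.imwrite("pics/w6c.png",cv2.resize(im[y0:y0+120,x0:x0+140,::-1],(700,600),interpolation=cv2.INTER_CUBIC))
```

```text
[ 0.5316 -0.2857  0.2395] [-2.9658 -1.0346  0.0009] 0.011646934104941014 31.475
blue [72.8705 44.2694] 4467 [0.5061 0.0285] circle 0.5123617053031921 0.033726658672094345 0.05104368180036545
red [194.7623  98.6141] 5228 [ 0.5324 -0.0685] circle 0.5305497050285339 -0.06994586437940598 0.05122499167919159
mat [442.0811 220.5722] 367 [ 0.585  -0.2918] circle 0.587654709815979 -0.3069799244403839 0.03450116515159607
jug [390.4379 224.8414] 77740 [ 0.5598 -0.2564] circle 0.46697336435317993 -0.35038116574287415 0.3644488751888275
jug [479.2525 241.5772] 2550 [ 0.5921 -0.3175] circle 0.5959526896476746 -0.31888946890830994 0.04884399473667145
[299 148] 229 78
```

View pics/w6c.png

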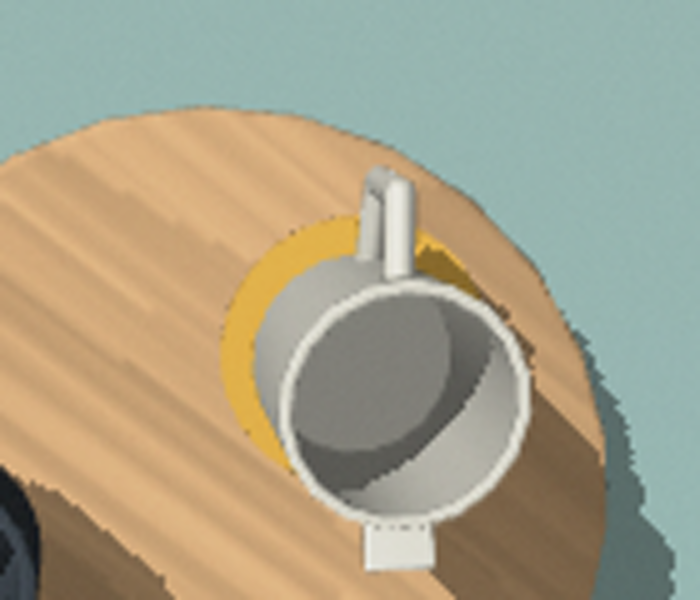

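Run:
```python
from m import *
from scipy.optimize import least_squares
c=vision.calibration("wrist")
for n,z,r,P in [("mat",.037,.036,[(221,345),(239,288),(280,240),(350,215),(233,400),(290,472),(420,235)]),("base",.037,.028,[(254,360),(262,315),(290,277),(335,257)]),("rim",.107,.028,[(281,400),(531,390),(405,280),(405,525),(320,490),(495,480),(315,315)])]:
    W=np.array([onz(c,229+p[0]/5-.4,78+p[1]/5-.4,z)[:2] for p in P])
    s=least_squares(lambda x:np.hypot(*(W-x).T)-r,W.mean(0)); print(n,s.x,s.fun*1e3)
```

```text
mat [ 0.5915 -0.3152] [ 0.0739  0.0776  0.5974  0.3752 -1.2818  0.357  -1.1672]
base [ 0.591  -0.3163] [-0.4073  0.2486  0.4567 -0.4685]
rim [ 0.5918 -0.3153] [-0.5115 -0.7496 -1.508  -0.0542 -1.2543 -0.7312  0.2134]
```

The crop shows the jug upright on the yellow mat, with body and mat concentric (fit offset about 1 mm). The jug is done, so I'll fetch red.

Request:
{"method": "carry_out", "body": {"increments": [-3,20,0,0,0,0,-6,38,0,0,0,0,-6,38,0,0,0,0,-6,38,0,0,0,0,-6,38,0,0,0,0,-6,38,0,0,0,0,-6,38,0,0,0,0,-6,38,0,0,0,0,-6,38,0,0,0,0,-6,38,0,0,0,0,-6,38,0,0,0,0,-6,38,0,0,0,0,-6,38,-10,0,0,0,-6,38,-20,0,0,0,-6,38,-20,0,0,0,0,12,-20,0,0,0,0,0,0,0,0,0,0,0,0,0,0,0], "grip": 0}}

```text
clock: 33.78
position: [0.4443, 0.2784, 0.1706]
ee_rot: [2.966, 1.035, -0.0]
force: [1.6, -0.8, 0.9]
width: 1.001
gripper_force: 0.0
```

Request:
{"method": "carry_out", "body": {"increments": [0,0,-15,0,0,0,0,0,-18,0,0,0,0,0,-15,0,0,0,0,0,-11,0,0,0,0,0,0,0,0,0,0,0,0,0,0,0]}}

```text
clock: 34.52
position: [0.4448, 0.2788, 0.1116]
ee_rot: [-2.966, -1.035, -0.001]
force: [0.0, 0.5, -0.4]
width: 1.001
gripper_force: 0.0
```

Request:
{"method": "carry_out", "body": {"increments": [0,0,0,0,0,0,0,0,0,0,0,0,0,0,0,0,0,0,0,0,0,0,0,0,0,0,0,0,0,0,0,0,0,0,0,0,0,0,0,0,0,0,0,0,0,0,0,0], "grip": 1, "newtons": 40}}

```text
clock: 35.52
position: [0.4445, 0.2787, 0.1112]
ee_rot: [-2.966, -1.036, 0.0]
force: [-1.4, 0.0, -1.2]
width: 0.297
gripper_force: 40.0
```

Request:
{"method": "carry_out", "body": {"increments": [0,0,5,0,0,0,0,0,12,0,0,0,0,0,15,0,0,0,0,0,15,0,0,0,3,-10,10,0,0,0,5,-20,3,0,0,0,8,-32,0,0,0,0,8,-32,0,0,0,0,8,-32,0,0,0,0,8,-32,0,0,0,0,8,-32,0,0,0,0,8,-32,0,0,0,0,8,-32,0,0,0,0,8,-32,0,0,0,0,8,-32,0,0,0,0,4,-20,0,0,0,0,2,-10,0,0,0,0,0,0,0,0,0,0,0,0,0,0,0,0,0,0,0,0,0,0]}}

```text
clock: 38.02
position: [0.5305, -0.0683, 0.1714]
ee_rot: [-2.965, -1.038, -0.0]
force: [-0.4, 0.1, -3.8]
width: 0.297
gripper_force: 40.0
```

Request:
{"method": "carry_out", "body": {"increments": [0,0,-8,0,0,0,0,0,-13,0,0,0,0,0,-13,0,0,0,0,0,-9,0,0,0,0,0,-5,0,0,0,0,0,-3,0,0,0,0,0,-2,0,0,0,0,0,0,0,0,0,0,0,0,0,0,0]}}

```text
clock: 39.15
position: [0.5308, -0.0694, 0.1185]
ee_rot: [2.966, 1.035, 0.001]
force: [0.7, -0.0, -4.1]
width: 0.293
gripper_force: 40.0
```

Request:
{"method": "carry_out", "body": {"increments": [0,0,-0.5,0,0,0,0,0,-0.5,0,0,0,0,0,0,0,0,0]}}

```text
clock: 39.52
position: [0.5306, -0.0694, 0.1173]
ee_rot: [2.966, 1.035, 0.0]
force: [-0.5, -0.8, -4.5]
width: 0.295
gripper_force: 40.0
```

Request:
{"method": "carry_out", "body": {"increments": [0,0,-1,0,0,0,0,0,0,0,0,0]}}

```text
clock: 39.78
position: [0.5309, -0.0692, 0.1172]
ee_rot: [2.965, 1.035, 0.001]
force: [-3.2, 0.5, 7.5]
width: 0.292
gripper_force: 40.0
```

Request:
{"method": "carry_out", "body": {"increments": [0,0,0,0,0,0,0,0,0,0,0,0,0,0,0,0,0,0,0,0,0,0,0,0,0,0,0,0,0,0,0,0,8,0,0,0,0,0,16,0,0,0,0,0,20,0,0,0,0,0,20,0,0,0,1,15,10,0,0,0,2,25,0,0,0,0,3,38,0,0,0,0,3,38,0,0,0,0,4,38,0,0,0,0,4,40,0,0,0,0,4,40,0,0,0,0,4,40,0,0,0,0,4,40,0,0,0,0,3,38,0,0,0,0,2,25,0,0,0,0], "grip": 0}}

```text
clock: 42.28
position: [0.5632, 0.3112, 0.1905]
ee_rot: [-2.963, -1.039, 0.0]
force: [-0.1, 0.1, -0.8]
width: 1.0
gripper_force: 0.0
```

Request:
{"method": "carry_out", "body": {"increments": [0,2,-10,0,0,0,0,0,-10,0,0,0,0,0,0,0,0,0,0,0,0,0,0,0]}}

```text
clock: 42.78
position: [0.5649, 0.3086, 0.1703]
ee_rot: [2.966, 1.033, -0.0]
force: [0.2, -0.2, 0.6]
width: 0.998
gripper_force: 0.0
```

Request:
{"method": "carry_out", "body": {"increments": [0,1,-12,0,0,0,0,0,-14,0,0,0,0,0,-10,0,0,0,0,0,-6,0,0,0,0,0,0,0,0,0,0,0,0,0,0,0]}}

```text
clock: 43.52
position: [0.5648, 0.3109, 0.1286]
ee_rot: [-2.966, -1.035, -0.001]
force: [0.9, 0.1, -0.1]
width: 1.001
gripper_force: 0.0
```

Request:
{"method": "carry_out", "body": {"increments": [0,0,0,0,0,0,0,0,0,0,0,0,0,0,0,0,0,0,0,0,0,0,0,0,0,0,0,0,0,0,0,0,0,0,0,0,0,0,0,0,0,0,0,0,0,0,0,0], "grip": 1, "newtons": 40}}

```text
clock: 44.52
position: [0.5644, 0.3108, 0.1282]
ee_rot: [-2.966, -1.036, 0.0]
force: [-0.7, 1.2, -0.7]
width: 0.294
gripper_force: 40.0
```

Request:
{"method": "carry_out", "body": {"increments": [0,0,5,0,0,0,0,0,12,0,0,0,0,0,15,0,0,0,0,0,15,0,0,0,-2,-10,10,0,0,0,-4,-20,9,0,0,0,-5,-27,0,0,0,0,-5,-27,0,0,0,0,-5,-27,0,0,0,0,-5,-27,0,0,0,0,-5,-27,0,0,0,0,-5,-27,0,0,0,0,-5,-27,0,0,0,0,-5,-27,0,0,0,0,-4,-20,0,0,0,0,-2,-10,0,0,0,0,0,0,0,0,0,0,0,0,0,0,0,0,0,0,0,0,0,0]}}

```text
clock: 46.9
position: [0.5126, 0.0356, 0.1943]
ee_rot: [-2.965, -1.037, -0.0]
force: [0.3, 0.8, -6.0]
width: 0.295
gripper_force: 40.0
```

Request:
{"method": "carry_out", "body": {"increments": [0,0,-8,0,0,0,0,0,-14,0,0,0,0,0,-14,0,0,0,0,0,-10,0,0,0,0,0,-6,0,0,0,0,0,-4,0,0,0,0,0,-2,0,0,0,0,0,0,0,0,0,0,0,0,0,0,0]}}

```text
clock: 48.02
position: [0.5128, 0.0346, 0.1365]
ee_rot: [2.966, 1.035, 0.001]
force: [-0.0, -0.1, -4.7]
width: 0.293
gripper_force: 40.0
```

Request:
{"method": "carry_out", "body": {"increments": [0,0,-1,0,0,0,0,0,-1,0,0,0,0,0,-0.5,0,0,0,0,0,0,0,0,0]}}

```text
clock: 48.52
position: [0.5128, 0.0348, 0.1342]
ee_rot: [2.966, 1.035, 0.001]
force: [-2.1, -0.6, 1.4]
width: 0.295
gripper_force: 40.0
```

Contact. I'll release, rise, and view from above.

Request:
{"method": "carry_out", "body": {"increments": [0,0,-0.5,0,0,0,0,0,0,0,0,0,0,0,0,0,0,0,0,0,0,0,0,0,0,0,0,0,0,0,0,0,8,0,0,0,0,0,16,0,0,0,0,0,20,0,0,0,0,0,20,0,0,0,-10,-10,25,0,0,0,-20,-15,25,0,0,0,-20,-20,25,0,0,0,-20,-15,25,0,0,0,0,0,20,0,0,0,0,0,0,0,0,0,0,0,0,0,0,0,0,0,0,0,0,0], "grip": 0}}

```text
clock: 50.65
position: [0.4422, -0.0252, 0.3165]
ee_rot: [-2.965, -1.036, 0.002]
force: [0.4, -0.5, 0.3]
width: 0.997
gripper_force: 0.0
```

Run:
```python
from m import *
c,im=look("w7")
a=np.linspace(0,6.283,60)
def ring(x,y,z,r):
    return proj(c,np.c_[x+r*np.cos(a),y+r*np.sin(a),0*a+z])*800/512
b=cv2.resize(im[:,:,::-1],(800,600),interpolation=cv2.INTER_CUBIC)
```

```text
[ 0.4422 -0.0252  0.3165] [-2.9651 -1.0361  0.0019] 0.0026973967884873695 50.65
blue [394.032  149.5586] 3529 [0.5164 0.0391] circle 0.5146046876907349 0.03796837851405144 0.053403422236442566
red [489.8991 207.4694] 3188 [ 0.5348 -0.0786] circle 0.534345269203186 -0.07799582183361053 0.06078753620386124
mat [671.4371 297.3378] 314 [ 0.5864 -0.2951] circle 0.5907097458839417 -0.313373863697052 0.035559218376874924
jug [386.0922 224.0823] 91071 [0.459  0.0023] circle 0.3694785237312317 -0.10119414329528809 0.45880642533302307
jug [499.2037  29.042 ] 259 [0.6417 0.0276] circle 0.6518398523330688 0.02718576230108738 0.024903399869799614
jug [514.8645  18.9021] 226 [0.6549 0.0225] circle 0.662917971611023 0.02216562256217003 0.02454717457294464
```

View pics/w7.png

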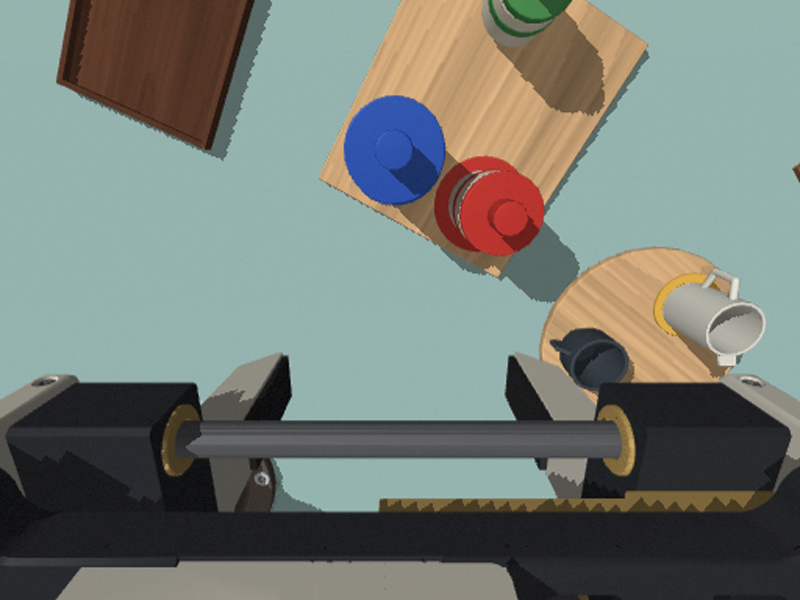

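The wrist view shows blue (394,150) and red (490,207) canisters back on their coasters, the jug on the mat with the yellow rim visible, and the cup undisturbed. One last check from the fixed cameras for centring.

Run:
```python
from m import *
ims=[];a=np.linspace(0,6.283,200)
for n in("scene","side"):
    c=vision.calibration(n);im=vision.get_image(n)
    u=proj(c,[[.522,-.018,.04]])[0].astype(int);x0,y0=u[0]-50,u[1]-50
    ims.append(cv2.resize(im[y0:y0+100,x0:x0+100,::-1],(400,400),interpolation=cv2.INTER_CUBIC))
    for nm,x,y,z,r in [("cb",.5128,.0348,.014,.051),("b",.5128,.0348,.014,.04),("cr",.5308,-.0693,.014,.051),("r",.5308,-.0693,.014,.036)]:
        q=(proj(c,np.c_[x+r*np.cos(a),y+r*np.sin(a),0*a+z])-[x0,y0])*4+2
        print(n,nm,"L%.0f R%.0f T%.0f B%.0f"%(q[:,0].min(),q[:,0].max(),q[:,1].min(),q[:,1].max()))
cv2.imwrite("pics/end.png",np.hstack(ims))
```

```text
scene cb L208 R370 T154 B287
scene b L226 R352 T167 B272
scene cr L40 R204 T172 B308
scene r L64 R180 T191 B287
side cb L122 R258 T142 B229
side b L137 R244 T151 B219
side cr L144 R290 T231 B333
side r L165 R269 T245 B317
```

View pics/end.png

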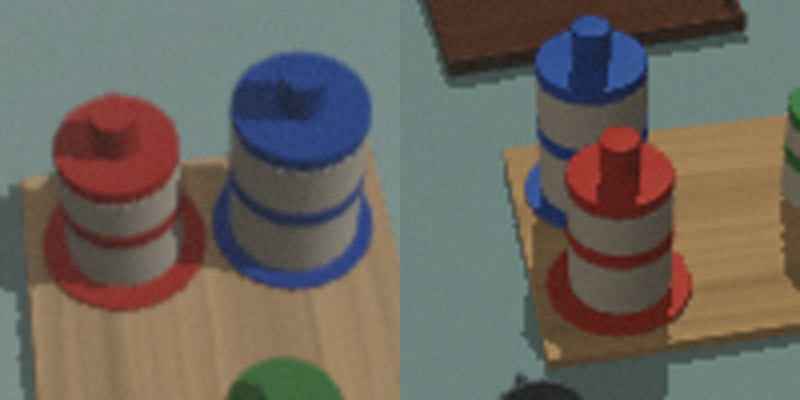

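Both canisters sit concentric on their coasters: red base margins are about 24/28 px in scene and 20/19 px in side, blue about 16/15 px, so within about 2 mm. Handing in.

```bash
python3 -c "
from cell import arm,readout
print(readout.observe()['clock']);print(arm.sign_off())"
```

```text
50.8
the job is handed in; nothing more can be done
None
```

I handed in the job at 50.8 s: the jug stands in the middle of the yellow mat, both canisters are back on their own coasters within about 2 mm of centre, the gripper is open and clear, and nothing else was touched.

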